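# Find the rocking corner of the type plate and press its shim flat

## Robot

A 6-joint arm with a two-finger parallel gripper is mounted at the origin on a cart in front of the work surface, level with it; the furniture and walls round the work are solid. World frame = base frame: x ahead of the robot, y to its left, z up, the work surface at z = 0. Lengths are in m, angles in rad, forces in N, time in s.
With the tool pointing down it reaches from about 0.425 to 0.95 m from the base axis. Payload 14.7 kg.
Tool frame: the origin (TCP) lies midway between the tips of the shut fingers; the grasp point (between the pads) lies 19 mm behind it; z points along the fingers, y is the direction in which the jaws open and shut (so a half turn about z gives the same grasp; the last joint's range is limited). The gripper opens to 85 mm and grips with 20 to 120 N. Pads are 22 mm wide; open, the fingers measure 114 mm over their backs; the gripper's body (76 mm by 85 mm) begins 54 mm behind the grasp point. The pads swing forward as they close: fully open they stand 13 mm farther back than shut.
Start: joints at [1.053, 0.48, 1.596, -0, 1.065, -0.047], TCP at [0.295, 0.579, 0.202] pointing down, gripper open.
Joint ranges: [-2.75, 2.75], [-0.82, 2.05], [0.23, 2.67], [-1.56, 4.7], [0.09, 2.69], [-2.92, 2.92]. Speed limits (rad/s): [1.89, 1.89, 2.39, 3.01, 3.01, 3.01].

## Interface

Orientations are given as a 3x3 rotation matrix whose columns are the frame's x, y, z axes.
In Python, from rig import get_obs, capture, job_done, trace, place_of gives the robot as it stands. The module is installed in compiled form; this text tells all that it offers.
- The arm moves only by the tool send_rows, never from a script. Its argument "increments" is a list of rows, each a list of 3 entries, a list of its own where there are three numbers: the opening, from 0 (shut) to 1 (fully open), then the shift along the tool's x, y, z in mm, then the turn, a rotation vector about the tool's x, y, z in degrees. A call has exactly 5 rows; each row is the pose to reach, as a shift and turn from the pose measured when the call began, along the tool's axes at that moment; what a row does not reach only later rows make up. A row lasts 1/10 s, in which the tool goes at most 50 mm and 8.59 degrees, less where a joint would pass 70% of its speed; a pose out of reach is approached as far as the arm can. A call with a gripper value outside its range is refused whole. The fingers move at their own pace and stop on an object; "squeeze" is the grip in N (left out, the last holds). Time passes only in rows, so rows that repeat a pose let the fingers close, or fill a call up. It gives the time, the measured TCP pose, the force and the opening at its end, in the units of the state.
- get_obs(): the state, without advancing time (a new reading comes with each control period).
- capture(name): name is "side" or "top"; returns a dict with "img" (480x640x3 uint8, red, green, blue), "K" (3x3 intrinsics, pixels), "R" (3x3) and "t" (3): a world point X has camera coordinates R X + t. Camera axes: x right, y down, z forward; pixel columns grow to the right and rows downward; lengths in m; the calibration is good to about 2 mm. A picture is of the moment at which its call begins. There is no depth.
- job_done(): hands the job in, once; it reports no verdict.
Trained networks look in the newest picture that a camera, given by its name, has taken for a name from the list of things; names that differ only in an ending like _2 or _b are one class to them, and where a whole thing is asked for, a point or a joint stands for the part that bears it (a point fixed in the world has none). Each returns a list of dicts, best first, with "conf" (0 to 1); they miss things now and then, are a little off and sometimes report something else, mostly with a low value. They report only what shows in the picture. A call takes as long as a camera call.
- trace(label, camera): "mask" (480x640 bool, what is visible of it) and "position" ([column, row] in pixels, amid what is visible of it).
- place_of(label, camera): "position" ([column, row] in pixels: a listed point, or the origin of a listed thing).
The state is a dict: "clock": time; "qpos": joint angles; "joint_vel": joint speeds; "tau": joint torques, N m; "eef_pos": TCP position; "ee_rot": TCP orientation; "force": force on the tool from outside, world axes, zero at the start; "ft_torque": the same for the moment, N m; "gripper_width": finger opening in m.
Only numpy, scipy, OpenCV 4.12 (cv2) and the standard library are available. Lean on these libraries where they do the work, as an engineer would, in place of code of your own. Each camera call takes 0.05 s, during which the arm holds its last target. There are 200 camera calls.

## Task

The metal plate on the grey bed rocks at one corner: that corner dips when you press it, the others are firm. Press on the plate's corners with the fingertips to find the one that rocks, then press the shim plug beside that corner down flat onto the plate, and come away. Do not press on the other three plugs, do not lift or shift the plate, and leave the tools and blocks beside it alone.

Things in the scene. Friction and masses are not known exactly. Their poses are not given: they have to be found in the camera images.
- bed: grey cast bed fixed to the table, 210 x 270 mm (x, y) with a rim 20 mm high and a small bolted ear at the middle of each short end (whole length 322 mm); origin at the centre of its underside, on the table; x points away from the robot at yaw 0, y left. Hidden in it are four bearers that carry the plate's corners; one, not known which, is 7.5 mm too short
- plate: loose aluminium plate, 180 x 240 x 12 mm (x, y, z), 1.3 kg give or take a fifth, lying on the bed's bearers with its flat top 44 mm above the table and its axes along the bed's; a block of metal type between two small steel bars stands fixed on its middle (64 x 50 mm, 26 mm high). Origin at the centre of its underside, 32 mm above the table. It only rests there and can be tipped, slid or lifted
- corner_1 (a point): place to press at the plate's far left corner (+x +y side): a point on its top, 20 mm in from one edge and 18 mm from the other. Nothing else stands within 38 mm. If this is the rocking corner it gives way at 5 to 8 N, dips about 6 mm here until it strikes the short bearer, and comes up again when let go; if not, it does not give (under 1 mm)
- corner_2 (a point): place to press at the plate's far right corner (+x -y side): a point on its top, 20 mm in from one edge and 18 mm from the other. Nothing else stands within 38 mm. If this is the rocking corner it gives way at 5 to 8 N, dips about 6 mm here until it strikes the short bearer, and comes up again when let go; if not, it does not give (under 1 mm)
- corner_3 (a point): place to press at the plate's near right corner (-x -y side): a point on its top, 20 mm in from one edge and 18 mm from the other. Nothing else stands within 38 mm. If this is the rocking corner it gives way at 5 to 8 N, dips about 6 mm here until it strikes the short bearer, and comes up again when let go; if not, it does not give (under 1 mm)
- corner_4 (a point): place to press at the plate's near left corner (-x +y side): a point on its top, 20 mm in from one edge and 18 mm from the other. Nothing else stands within 38 mm. If this is the rocking corner it gives way at 5 to 8 N, dips about 6 mm here until it strikes the short bearer, and comes up again when let go; if not, it does not give (under 1 mm)
- shim_1_top (a point): centre of the flat top of the far left corner's shim plug: a round dark steel cap 24 mm across and 5 mm thick on a 14 mm stem through the plate, 52 mm from corner_1 along the plate's long side, towards the middle. At the start all four stand up, cap tops 12 mm above the plate; pressed flat, the cap lies on the plate, its top 5 mm above it
- shim_1 (a joint): how far the far left shim plug has been pressed down, m: 0 up, 0.007 flat on the plate. At the rocking corner it slides down under about 2 N and stays where it is left; at a firm corner its stem stands on the bearer and it cannot go down
- shim_2_top (a point): centre of the flat top of the far right corner's shim plug: a round dark steel cap 24 mm across and 5 mm thick on a 14 mm stem through the plate, 52 mm from corner_2 along the plate's long side, towards the middle. At the start all four stand up, cap tops 12 mm above the plate; pressed flat, the cap lies on the plate, its top 5 mm above it
- shim_2 (a joint): how far the far right shim plug has been pressed down, m: 0 up, 0.007 flat on the plate. At the rocking corner it slides down under about 2 N and stays where it is left; at a firm corner its stem stands on the bearer and it cannot go down
- shim_3_top (a point): centre of the flat top of the near right corner's shim plug: a round dark steel cap 24 mm across and 5 mm thick on a 14 mm stem through the plate, 52 mm from corner_3 along the plate's long side, towards the middle. At the start all four stand up, cap tops 12 mm above the plate; pressed flat, the cap lies on the plate, its top 5 mm above it
- shim_3 (a joint): how far the near right shim plug has been pressed down, m: 0 up, 0.007 flat on the plate. At the rocking corner it slides down under about 2 N and stays where it is left; at a firm corner its stem stands on the bearer and it cannot go down
- shim_4_top (a point): centre of the flat top of the near left corner's shim plug: a round dark steel cap 24 mm across and 5 mm thick on a 14 mm stem through the plate, 52 mm from corner_4 along the plate's long side, towards the middle. At the start all four stand up, cap tops 12 mm above the plate; pressed flat, the cap lies on the plate, its top 5 mm above it
- shim_4 (a joint): how far the near left shim plug has been pressed down, m: 0 up, 0.007 flat on the plate. At the rocking corner it slides down under about 2 N and stays where it is left; at a firm corner its stem stands on the bearer and it cannot go down
- quoin_key: bystander: T-handled quoin key lying beside the bed, 70 x 90 x 12 mm; origin at the centre of its underside
- wood_sort: bystander: wooden type block, 44 x 36 x 23 mm; origin at the centre of its underside
- metal_block: bystander: blue-grey metal block with H ends, 50 x 82 x 26 mm; origin at the centre of its underside

How it is judged:
On the way, in this order (a step that is already met when the one before it is completed fails the run):
1. the rocking corner has been pressed with the fingers so that it dipped (3 mm or more) (z of any of corner_1, corner_2, corner_3, corner_4 in the frame of bed below 0.041 m and contact force between the fingers and plate above 1 N), for 0.1 s.
2. the shim plug of the rocking corner is pressed flat (((value of joint shim_1 above 0.0055 m and value of joint each of shim_2, shim_3, shim_4 below 0.002 m) or (value of joint shim_2 above 0.0055 m and value of joint each of shim_1, shim_3, shim_4 below 0.002 m) or (value of joint shim_3 above 0.0055 m and value of joint each of shim_1, shim_2, shim_4 below 0.002 m) or (value of joint shim_4 above 0.0055 m and value of joint each of shim_1, shim_2, shim_3 below 0.002 m))), for 0.2 s.
At the end, for the whole second after the job is handed in: The rocking corner's shim plug is down to within 1.5 mm of flat, the other three are still up (within 2 mm), and the plate lies still and level on the bed, within 12 mm and 0.08 rad of its place there (((value of joint shim_1 above 0.0055 m and value of joint each of shim_2, shim_3, shim_4 below 0.002 m) or (value of joint shim_2 above 0.0055 m and value of joint each of shim_1, shim_3, shim_4 below 0.002 m) or (value of joint shim_3 above 0.0055 m and value of joint each of shim_1, shim_2, shim_4 below 0.002 m) or (value of joint shim_4 above 0.0055 m and value of joint each of shim_1, shim_2, shim_3 below 0.002 m)) and z of plate in the frame of bed between 0.03 and 0.0345 m and angle between plate's own z axis and vertical below 0.015 rad and horizontal distance between plate and bed below 0.012 m and angle between the x axis of plate and the x axis of bed, either way round below 0.08 rad and linear speed of plate below 0.02 m/s); the robot touches nothing.
It fails at once if a shim plug that cannot go down (a firm corner's) is pressed with more than 5 N ((contact force between the fingers and shim_1 above 5 N and value of joint shim_1 below 0.0012 m) or (contact force between the fingers and shim_2 above 5 N and value of joint shim_2 below 0.0012 m) or (contact force between the fingers and shim_3 above 5 N and value of joint shim_3 below 0.0012 m) or (contact force between the fingers and shim_4 above 5 N and value of joint shim_4 below 0.0012 m)).
It fails at once if the plate is lifted off the bed (its middle more than 8 mm up) (z of plate in the frame of bed above 0.04 m).
It fails at once if the plate is slid more than 20 mm (horizontal distance between plate and bed above 0.02 m).
It fails at once if one of the bystanders (quoin key, wooden block, metal block) is moved more than 20 mm (distance of any of quoin_key, wood_sort, metal_block from where it was at the start of the episode above 0.02 m).
It also fails if it takes over 58 s, if anything falls off the work surface, if the arm or the gripper's body presses on something with over 40 N, if the wrist force passes 120 N, or if a joint passes its speed limit or range.

## Working session

There is one attempt and no reset: what is moved stays moved. The work goes in short steps, Python scripts to look and compute and a tool call to move; the robot and the scene stay as the last step left them, time stands still between calls to the robot, and variables do not carry over. Pictures are saved under pics/ and viewed, on a budget of 10 in all, crops included, one or two more only if the job needs it, and the job is handed in when it is done.

Besides the shell and the picture viewer there is one more tool, called after "Request:" by a JSON object that holds its "api" and its "payload", one argument or row to a line. send_rows: Moves the arm, as the interface text tells. Its arguments: {"type":"object","properties":{"increments":{"type":"array","items":{"type":"array"}},"squeeze":{"type":"number"}},"required":["increments"]}

```bash
mkdir -p pics; cat > h.py <<'E'
import numpy as np, cv2
from rig import get_obs, capture, job_done, trace, place_of
def ray(c,px,z):
    K,R,t=map(np.array,(c["K"],c["R"],c["t"]))
    d=R.T@np.linalg.solve(K,[px[0],px[1],1]); o=-R.T@t
    return o+d*(z-o[2])/d[2]
def proj(c,X):
    p=np.array(c["K"])@(np.array(c["R"])@X+np.array(c["t"])); return p[:2]/p[2]
E
python3 - <<'E'
from h import *
np.set_printoptions(precision=4,suppress=True)
H=dict(bed=0,plate=.032,quoin_key=0,wood_sort=0,metal_block=0)
for i in range(1,5): H[f"corner_{i}"]=.044;H[f"shim_{i}_top"]=.056
for n in("top","side"):
    c=capture(n); cv2.imwrite(f"pics/{n}0.png",c["img"][:,:,::-1])
    for k,z in H.items():
        if k[-1] in"234" or "_2_" in k or "_3_" in k or "_4_" in k: continue
        for r in place_of(k,n)[:5]: print(n,k,round(r["conf"],2),np.array(r["position"]),ray(c,r["position"],z)[:2])
o=get_obs();print(o["clock"],o["eef_pos"],o["ee_rot"],o["force"])
E
```

```text
top plate 0.79 [311.8 263.1] [0.5222 0.0045]
top quoin_key 0.95 [197.9 249.2] [0.5611 0.2422]
top wood_sort 0.7 [397.3 216.5] [ 0.6212 -0.1815]
top metal_block 0.76 [416.7 277.7] [ 0.4894 -0.2141]
top corner_1 0.95 [267.4 307.8] [0.4357 0.0933]
top corner_1 0.77 [257.  236.5] [0.5773 0.1133]
top corner_1 0.74 [355.7 215.5] [ 0.6158 -0.0873]
top corner_1 0.72 [367.5 283.4] [ 0.4777 -0.1047]
top corner_1 0.23 [280.7 233. ] [0.5833 0.0657]
top shim_1_top 0.49 [282. 233.] [0.5811 0.0623]
side plate 0.64 [359.1 254.9] [ 0.5269 -0.0018]
side quoin_key 0.76 [325.4 364. ] [0.5523 0.2459]
side wood_sort 0.93 [320.8 221.2] [ 0.6238 -0.1688]
side metal_block 0.79 [379.7 216.6] [ 0.5004 -0.2063]
side corner_1 0.98 [394.2 222.8] [ 0.4681 -0.1069]
side corner_1 0.85 [320.7 223.5] [ 0.6104 -0.0842]
side corner_1 0.77 [404.6 283.4] [0.4435 0.0905]
side shim_1_top 0.43 [321.5 265.6] [0.5839 0.0759]
side shim_1_top 0.19 [318.7 287.7] [0.5789 0.1375]
0.8 [0.2948 0.5793 0.2017] [[-0.8912  0.4536 -0.    ]
 [ 0.4536  0.8912 -0.    ]
 [-0.     -0.     -1.    ]] [ 0.6332  0.1964 -0.564 ]
```

View pics/top0.png

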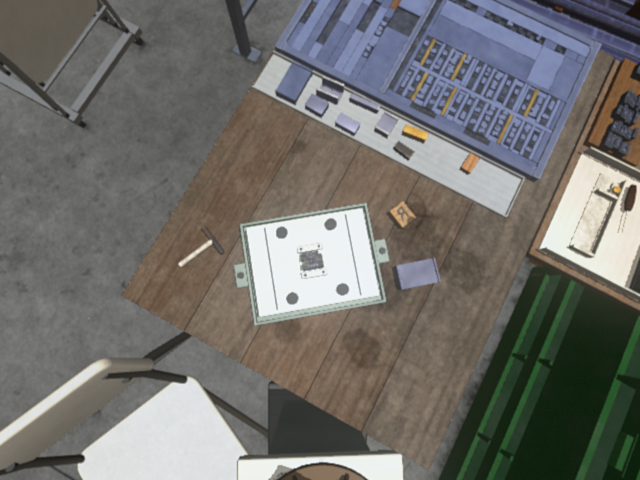

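View pics/side0.png

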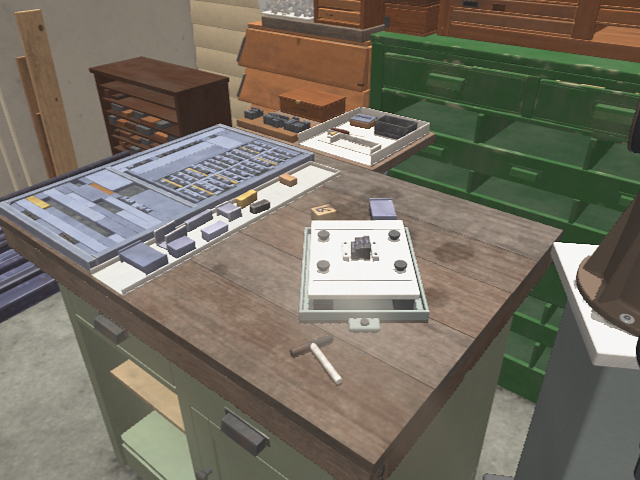

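The top picture shows the bed turned by about 8°, with caps near (282,233), (330,224), (343,290) and (292,298). The side view agrees. I'll fit the bed pose to those caps.

```bash
python3 - <<'E'
from h import *
from scipy.optimize import least_squares
np.set_printoptions(precision=4,suppress=True)
S={"top":[(282,233),(330,224),(343,290),(292,298)],"side":[(323,266),(323,236),(394,235),(400,266)]}
obs=[]
for n,L in S.items():
    c=capture(n); g=cv2.cvtColor(c["img"],cv2.COLOR_RGB2GRAY)
    for i,(u,v) in enumerate(L):
        w=g[v-8:v+9,u-9:u+10]; m=((w<130)).astype(np.uint8)
        _,lab,st,ce=cv2.connectedComponentsWithStats(m); k=1+np.argmax(st[1:,4])
        p=ce[k]+[u-9,v-8]; print(n,i+1,p,st[k,4],ray(c,p,.054)[:2]); obs.append((n,c,i,p))
sx=[1,1,-1,-1];sy=[1,-1,-1,1]
def loc(q,a,b,z):
    x,y,th=q; return np.array([x+a*np.cos(th)-b*np.sin(th),y+a*np.sin(th)+b*np.cos(th),z])
for use in(("top",),("side",),("top","side")):
    f=lambda q:np.concatenate([proj(c,loc(q,sx[i]*q[3],sy[i]*q[4],.0545 if n=="top" else .0525)) -p for n,c,i,p in obs if n in use] )
    f2=lambda q:np.concatenate([np.concatenate([proj(c,loc(q[:3],sx[i]*q[3],sy[i]*q[4],.0545 if n=="top" else .0525))-p for n,c,i,p in obs if n in use])])
    r=least_squares(f2,[.53,0,.13,.07,.05]) if 1 else 0
    print(use,r.x,np.abs(r.fun).max())
E
```

```text
top 1 [281.2326 232.2093] 86 [0.5831 0.064 ]
top 2 [330.0698 223.8605] 86 [ 0.5977 -0.0339]
top 3 [342.0111 288.9222] 90 [ 0.4678 -0.053 ]
top 4 [291.8667 298.0667] 90 [0.4529 0.0449]
side 1 [322.7273 268.1212] 33 [0.5812 0.0801]
side 2 [323.1667 237.1333] 30 [ 0.5954 -0.0184]
side 3 [393.8118 234.7059] 85 [ 0.4671 -0.0451]
side 4 [400.0952 265.3048] 105 [0.4527 0.0536]
('top',) [0.5253 0.0055 0.1472 0.0657 0.0495] 0.11527035590211199
('side',) [0.5245 0.0153 0.1652 0.0656 0.0497] 0.9229079998735301
('top', 'side') [0.5251 0.0081 0.1548 0.0658 0.0499] 3.5067225041240704
```

```bash
cat >> h.py <<'E'
Q=(.5252,.0062,.149)
def loc(a,b,z,q=Q):
    x,y,th=q; return np.array([x+a*np.cos(th)-b*np.sin(th),y+a*np.sin(th)+b*np.cos(th),z])
SX=[1,1,-1,-1];SY=[1,-1,-1,1]
def corner(i,z): return loc(.070*SX[i-1],.102*SY[i-1],z)
def shim(i,z): return loc(.067*SX[i-1],.050*SY[i-1],z)
def d(X,o=None):
    o=o or get_obs(); return np.round(1000*np.array(o["ee_rot"]).T@(X-o["eef_pos"]),1)
E
python3 - <<'E'
from h import *
o=get_obs(); R=np.array(o["ee_rot"])
for i in range(1,5): print(corner(i,.1).round(4), d(corner(i,.1),o))
for i in range(1,5):
  print(i,"from prev corner", (1000*R.T@(corner(i,.1)-corner((i-2)%4+1,.1))).round(1), "corner->shim",(1000*R.T@(shim(i,.1)-corner(i,.1))).round(1))
E
```

```text
[0.5793 0.1175 0.1   ] [-463.  -282.5  101.7]
[ 0.6096 -0.0843  0.1   ] [-581.5 -448.6  101.7]
[ 0.4711 -0.1051  0.1   ] [-467.5 -529.9  101.7]
[0.4408 0.0967 0.1   ] [-349.  -363.8  101.7]
1 from prev corner [-114.    81.3   -0. ] corner->shim [-27.8 -44.1   0. ]
2 from prev corner [-118.5 -166.     0. ] corner->shim [32.6 40.6 -0. ]
3 from prev corner [114.  -81.3   0. ] corner->shim [27.8 44.1 -0. ]
4 from prev corner [118.5 166.   -0. ] corner->shim [-32.6 -40.6   0. ]
```

Request:
{"api": "send_rows", "payload": {
  "increments": [
    [0,[-40,-24,0],[0,0,0]],
    [0,[-80,-48,0],[0,0,0]],
    [0,[-120,-73,0],[0,0,0]],
    [0,[-160,-97,0],[0,0,0]],
    [0,[-200,-122,0],[0,0,0]]
  ],
  "squeeze": 20
}}

```text
clock: 1.4
eef_pos: [0.4185, 0.3783, 0.2019]
ee_rot: [[-0.891, 0.453, 0.0], [0.453, 0.891, 0.0], [-0.0, 0.0, -1.0]]
force: [1.2, 1.0, 0.3]
gripper_width: 0.0126
```

Request:
{"api": "send_rows", "payload": {
  "increments": [
    [0,[-40,-24,0],[0,0,0]],
    [0,[-80,-48,0],[0,0,0]],
    [0,[-120,-73,0],[0,0,0]],
    [0,[-160,-97,10],[0,0,0]],
    [0,[-200,-122,20],[0,0,0]]
  ]
}}

```text
clock: 1.9
eef_pos: [0.5426, 0.1773, 0.1821]
ee_rot: [[-0.891, 0.453, 0.002], [0.453, 0.891, 0.001], [-0.001, 0.001, -1.0]]
force: [-1.0, 0.5, -0.3]
gripper_width: -0.0001
```

```bash
python3 - <<'E'
from h import *
o=get_obs();print(o["clock"],o["eef_pos"],o["force"],o["gripper_width"],d(corner(1,.07),o))
E
```

```text
1.9 [0.54257813 0.17729201 0.18208456] [-1.0199275   0.50870623 -0.31065438] -0.00013214569651109103 [-59.7 -36.8 112.1]
```

Request:
{"api": "send_rows", "payload": {
  "increments": [
    [0,[-35,-22,25],[0,0,0]],
    [0,[-60,-37,60],[0,0,0]],
    [0,[-60,-37,100],[0,0,0]],
    [0,[-60,-37,125],[0,0,0]],
    [0,[-60,-37,131],[0,0,0]]
  ]
}}

```text
clock: 2.4
eef_pos: [0.5777, 0.1166, 0.0484]
ee_rot: [[-0.891, 0.454, -0.003], [0.454, 0.891, 0.0], [0.002, -0.001, -1.0]]
force: [0.0, -0.1, 0.1]
gripper_width: -0.0
```

```bash
python3 - <<'E'
from h import *
o=get_obs();print(o["clock"],o["eef_pos"],o["force"],d(corner(1,.044),o))
a=capture("side")["img"][190:350,280:450,::-1];b=capture("top")["img"][190:350,230:400,::-1]
cv2.imwrite("pics/c1.png",cv2.resize(np.hstack([a,b]),None,fx=2.3,fy=2.3,interpolation=cv2.INTER_CUBIC))
E
```

```text
2.4 [0.57771002 0.11656848 0.0484086 ] [ 0.00086733 -0.13069059  0.14762237] [-1.   1.5  4.4]
```

View pics/c1.png

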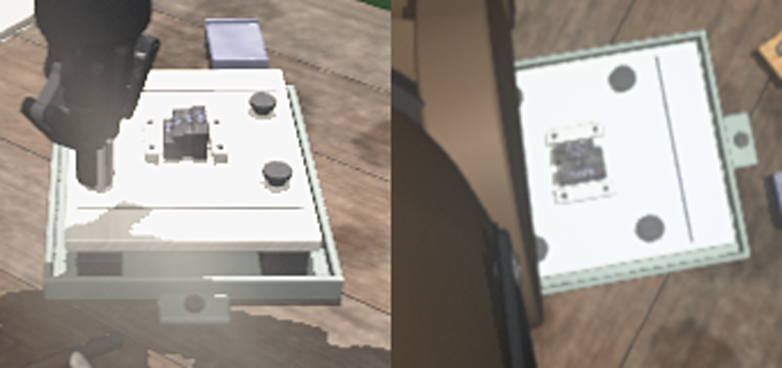

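The side crop shows the fingertip at about (322,271), close to where cap 1 was. I'll check this against the projections before pressing.

```bash
python3 - <<'E'
from h import *
np.set_printoptions(precision=1,suppress=True)
o=get_obs()
for n in("side","top"):
    c=capture(n); print(n,"tcp",proj(c,np.array(o["eef_pos"])), "R,t",np.array(c["R"]).round(2).tolist(),(-np.array(c["R"]).T@c["t"]).round(2))
    for i in range(1,5): print(i,proj(c,corner(i,.044)),proj(c,shim(i,.056)),proj(c,loc(.09*SX[i-1],.12*SY[i-1],.044)),proj(c,loc(.105*SX[i-1],.135*SY[i-1],.02)))
a=cv2.imread("pics/side0.png")[190:350,280:450];b=cv2.imread("pics/top0.png")[190:350,230:400]
cv2.imwrite("pics/c0.png",cv2.resize(np.hstack([a,b]),None,fx=2.3,fy=2.3,interpolation=cv2.INTER_CUBIC))
E
```

```text
side tcp [320.6 282.8] R,t [[-0.99, -0.14, -0.0], [-0.07, 0.52, -0.85], [0.12, -0.84, -0.53]] [0.5 0.8 0.6]
1 [320.5 286.2] [322.4 262.2] [307.9 293. ] [298.7 310.7]
2 [321.1 223.5] [322.5 231.9] [311.1 219. ] [304.1 225.7]
3 [392.6 223.2] [394.4 231.6] [401.7 218.6] [407.3 225.1]
4 [406.2 285.8] [401.  261.8] [420.1 292.5] [429.5 310.1]
top tcp [254.6 235.1] R,t [[-0.03, -1.0, 0.02], [-0.98, 0.02, -0.19], [0.19, -0.02, -0.98]] [0.4 0.  0.9]
1 [254.9 235.6] [280.3 231.6] [244.6 227.5] [238.1 223.9]
2 [354.4 218.5] [329.8 223.1] [361.1 207.6] [365.4 202.3]
3 [367.9 286.8] [342.2 289.6] [378.8 295.2] [385.7 301.7]
4 [265.6 305.2] [291.4 298.7] [258.  317.1] [253.1 325.9]
```

View pics/c0.png

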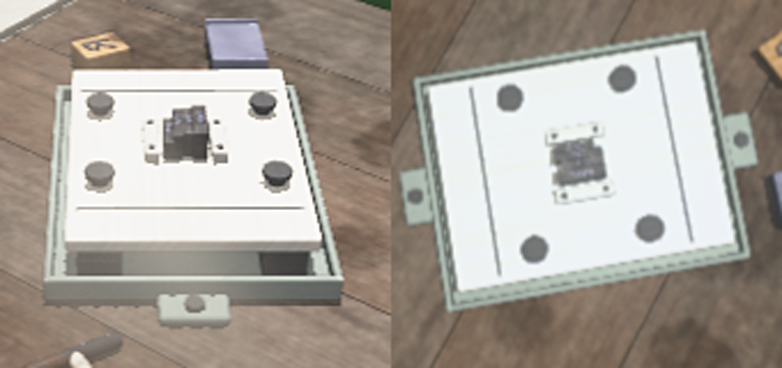

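```bash
python3 - <<'E'
from h import *
c=capture("side");a=c["img"][225:305,285:365,::-1].copy()
b=cv2.imread("pics/side0.png")[225:305,285:365]
cv2.imwrite("pics/c2.png",cv2.resize(np.hstack([a,b]),None,fx=5,fy=5,interpolation=cv2.INTER_NEAREST))
E
```

```text
(no output)
```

View pics/c2.png

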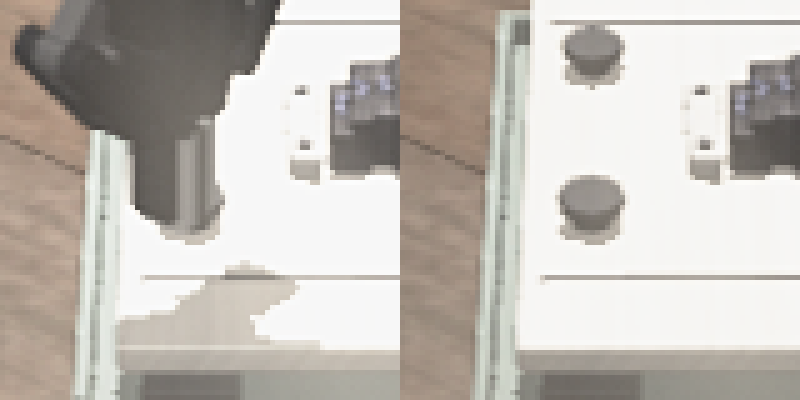

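The plate fits the calibration, but the visible fingertip sits about 12 px above the projected TCP. The measured tip is already below cap height with no force, so descending gently here is safe and will settle it.

Request:
{"api": "send_rows", "payload": {
  "increments": [
    [0,[-1,1,1],[0,0,0]],
    [0,[-1,1,2],[0,0,0]],
    [0,[-1,1,3],[0,0,0]],
    [0,[-1,1,4],[0,0,0]],
    [0,[-1,1,5],[0,0,0]]
  ]
}}

```text
clock: 3.15
eef_pos: [0.5819, 0.1181, 0.0477]
ee_rot: [[-0.892, 0.453, 0.004], [0.453, 0.892, 0.001], [-0.003, 0.003, -1.0]]
force: [-0.2, 0.4, -0.4]
gripper_width: -0.0004
```

Request:
{"api": "send_rows", "payload": {
  "increments": [
    [0,[0,0,1],[0,0,0]],
    [0,[0,0,2],[0,0,0]],
    [0,[0,0,3],[0,0,0]],
    [0,[0,0,3.5],[0,0,0]],
    [0,[0,0,4],[0,0,0]]
  ]
}}

```text
clock: 3.65
eef_pos: [0.5819, 0.1181, 0.0436]
ee_rot: [[-0.892, 0.453, 0.004], [0.453, 0.892, 0.001], [-0.003, 0.003, -1.0]]
force: [0.2, -0.3, -0.2]
gripper_width: 0.0001
```

Request:
{"api": "send_rows", "payload": {
  "increments": [
    [0,[0,0,0.5],[0,0,0]],
    [0,[0,0,1],[0,0,0]],
    [0,[0,0,1.5],[0,0,0]],
    [0,[0,0,2],[0,0,0]],
    [0,[0,0,2],[0,0,0]]
  ]
}}

```text
clock: 4.15
eef_pos: [0.5819, 0.1181, 0.0415]
ee_rot: [[-0.892, 0.453, 0.004], [0.453, 0.892, 0.001], [-0.003, 0.003, -1.0]]
force: [0.5, 0.9, -0.7]
gripper_width: 0.0
```

```bash
python3 - <<'E'
from h import *
o=get_obs();print(o["clock"],o["eef_pos"],o["force"],o["qpos"])
c=capture("side");print(proj(c,np.array(o["eef_pos"])));a=c["img"][225:305,285:365,::-1].copy()
c=capture("top");b=c["img"][190:290,220:320,::-1].copy()
cv2.imwrite("pics/c3.png",np.hstack([cv2.resize(a,(400,400),interpolation=cv2.INTER_NEAREST),cv2.resize(b,(400,400))]))
E
```

```text
4.15 [0.58186319 0.11807368 0.04152209] [ 0.46068072  0.8632592  -0.68580267] [ 1.48865404e-01  6.01421304e-01  1.86240510e+00  6.71126961e-04
  6.73859667e-01 -9.52481624e-01]
[318.8802036  287.53555487]
```

View pics/c3.png

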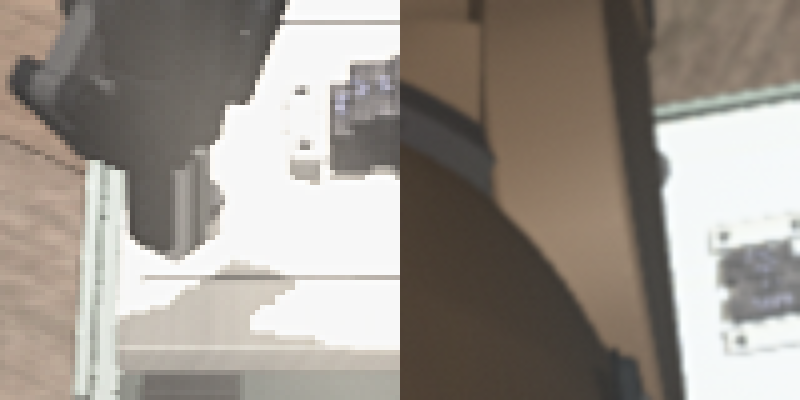

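Tip is again about 11 px above the projection, at (320.6,276.6), and there was no contact at z=0.0415. So the visible tip really is some 15–18 mm higher than the reported TCP. I'll continue down until the force shows.

Request:
{"api": "send_rows", "payload": {
  "increments": [
    [0,[0,0,1.5],[0,0,0]],
    [0,[0,0,3],[0,0,0]],
    [0,[0,0,4.5],[0,0,0]],
    [0,[0,0,6],[0,0,0]],
    [0,[0,0,6],[0,0,0]]
  ]
}}

```text
clock: 4.75
eef_pos: [0.5817, 0.1181, 0.0353]
ee_rot: [[-0.892, 0.453, 0.003], [0.453, 0.892, 0.001], [-0.003, 0.002, -1.0]]
force: [-0.4, -0.3, -0.1]
gripper_width: 0.0003
```

Request:
{"api": "send_rows", "payload": {
  "increments": [
    [0,[0,0,1],[0,0,0]],
    [0,[0,0,2],[0,0,0]],
    [0,[0,0,3],[0,0,0]],
    [0,[0,0,4],[0,0,0]],
    [0,[0,0,4],[0,0,0]]
  ]
}}

```text
clock: 5.25
eef_pos: [0.5817, 0.1181, 0.0312]
ee_rot: [[-0.892, 0.453, 0.003], [0.453, 0.892, 0.001], [-0.002, 0.002, -1.0]]
force: [0.1, 0.9, 0.4]
gripper_width: -0.0001
```

Request:
{"api": "send_rows", "payload": {
  "increments": [
    [0,[0,0,0.6],[0,0,0]],
    [0,[0,0,1.2],[0,0,0]],
    [0,[0,0,1.8],[0,0,0]],
    [0,[0,0,2.4],[0,0,0]],
    [0,[0,0,2.4],[0,0,0]]
  ]
}}

```text
clock: 5.75
eef_pos: [0.5816, 0.118, 0.0287]
ee_rot: [[-0.892, 0.453, 0.003], [0.453, 0.892, 0.001], [-0.002, 0.002, -1.0]]
force: [-0.3, -0.0, 1.5]
gripper_width: 0.0
```

Request:
{"api": "send_rows", "payload": {
  "increments": [
    [0,[0,0,0.4],[0,0,0]],
    [0,[0,0,0.8],[0,0,0]],
    [0,[0,0,1.2],[0,0,0]],
    [0,[0,0,1.6],[0,0,0]],
    [0,[0,0,1.6],[0,0,0]]
  ]
}}

```text
clock: 6.25
eef_pos: [0.5816, 0.118, 0.027]
ee_rot: [[-0.892, 0.453, 0.003], [0.453, 0.892, 0.001], [-0.002, 0.002, -1.0]]
force: [-0.7, -0.2, 0.2]
gripper_width: -0.0001
```

Request:
{"api": "send_rows", "payload": {
  "increments": [
    [0,[0,0,0.4],[0,0,0]],
    [0,[0,0,0.8],[0,0,0]],
    [0,[0,0,1.2],[0,0,0]],
    [0,[0,0,1.6],[0,0,0]],
    [0,[0,0,1.6],[0,0,0]]
  ]
}}

```text
clock: 6.75
eef_pos: [0.5816, 0.1181, 0.0254]
ee_rot: [[-0.892, 0.453, 0.003], [0.453, 0.892, 0.001], [-0.002, 0.002, -1.0]]
force: [-0.2, 0.4, 0.5]
gripper_width: 0.0
```

```bash
python3 - <<'E'
from h import *
o=get_obs();print(o["clock"],o["eef_pos"],o["force"],o["ft_torque"])
c=capture("side");print(proj(c,np.array(o["eef_pos"])));a=c["img"][225:305,285:365,::-1].copy()
cv2.imwrite("pics/c4.png",cv2.resize(a,(400,400),interpolation=cv2.INTER_NEAREST))
E
```

```text
6.75 [0.58156858 0.11805238 0.02536534] [-0.22573942  0.42774189  0.4761318 ] [-0.01918851 -0.04587613  0.01578656]
[319.16904674 295.38911562]
```

View pics/c4.png

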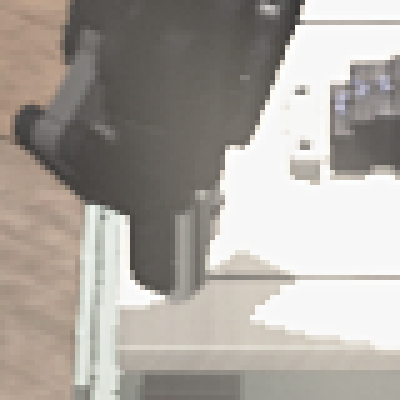

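Tip now at about (320.6,284.6); the plate point is at row ~286–288, so a few mm remain.

Request:
{"api": "send_rows", "payload": {
  "increments": [
    [0,[0,0,0.4],[0,0,0]],
    [0,[0,0,0.8],[0,0,0]],
    [0,[0,0,1.2],[0,0,0]],
    [0,[0,0,1.6],[0,0,0]],
    [0,[0,0,1.6],[0,0,0]]
  ]
}}

```text
clock: 7.3
eef_pos: [0.5816, 0.118, 0.0237]
ee_rot: [[-0.892, 0.453, 0.003], [0.453, 0.892, 0.001], [-0.002, 0.002, -1.0]]
force: [0.1, -0.1, -0.8]
gripper_width: 0.0
```

Request:
{"api": "send_rows", "payload": {
  "increments": [
    [0,[0,0,0.4],[0,0,0]],
    [0,[0,0,0.8],[0,0,0]],
    [0,[0,0,1.2],[0,0,0]],
    [0,[0,0,1.6],[0,0,0]],
    [0,[0,0,1.6],[0,0,0]]
  ]
}}

```text
clock: 7.8
eef_pos: [0.5815, 0.118, 0.0221]
ee_rot: [[-0.892, 0.453, 0.003], [0.453, 0.892, 0.001], [-0.002, 0.002, -1.0]]
force: [0.4, -0.2, -0.4]
gripper_width: -0.0002
```

Request:
{"api": "send_rows", "payload": {
  "increments": [
    [0,[0,0,0.4],[0,0,0]],
    [0,[0,0,0.8],[0,0,0]],
    [0,[0,0,1.2],[0,0,0]],
    [0,[0,0,1.6],[0,0,0]],
    [0,[0,0,1.6],[0,0,0]]
  ]
}}

```text
clock: 8.3
eef_pos: [0.5815, 0.118, 0.0204]
ee_rot: [[-0.892, 0.453, 0.003], [0.453, 0.892, 0.001], [-0.002, 0.002, -1.0]]
force: [0.5, 0.3, 0.0]
gripper_width: 0.0001
```

Request:
{"api": "send_rows", "payload": {
  "increments": [
    [0,[0,0,0.4],[0,0,0]],
    [0,[0,0,0.8],[0,0,0]],
    [0,[0,0,1.2],[0,0,0]],
    [0,[0,0,1.6],[0,0,0]],
    [0,[0,0,1.6],[0,0,0]]
  ]
}}

```text
clock: 8.8
eef_pos: [0.5815, 0.118, 0.0187]
ee_rot: [[-0.892, 0.453, 0.003], [0.453, 0.892, 0.001], [-0.002, 0.002, -1.0]]
force: [-0.5, 0.6, -0.0]
gripper_width: 0.0004
```

```bash
cat >> h.py <<'E'
def tip(cols=(310,330),rows=(240,320)):
    c=capture("side");g=cv2.cvtColor(c["img"],cv2.COLOR_RGB2GRAY)
    w=g[rows[0]:rows[1],cols[0]:cols[1]]<135
    _,lab,st,ce=cv2.connectedComponentsWithStats(w.astype(np.uint8)); k=1+np.argmax(st[1:,4])
    ys,xs=np.where(lab==k); return ys.max()+rows[0],xs[ys==ys.max()].mean()+cols[0],proj(c,np.array(get_obs()["eef_pos"]))
E
python3 - <<'E'
from h import *
print(tip())
o=get_obs();print(o["eef_pos"],o["force"],np.array(o["tau"]).round(2))
c=capture("side");a=c["img"][215:315,275:375,::-1]
cv2.imwrite("pics/c5.png",cv2.resize(a,(500,500),interpolation=cv2.INTER_NEAREST))
E
```

```text
(np.int64(286), np.float64(317.5), array([319.2867567 , 298.55617961]))
[0.58144866 0.11802817 0.01874788] [-0.2045366   0.2806312   0.72968085] [-0.000e+00 -9.407e+01 -2.732e+01  0.000e+00 -4.000e-02 -0.000e+00]
```

View pics/c5.png

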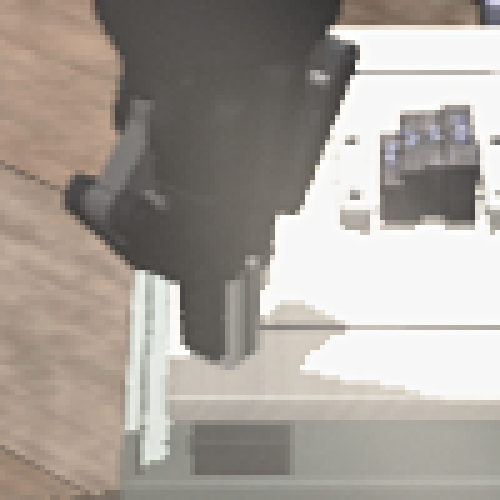

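Request:
{"api": "send_rows", "payload": {
  "increments": [
    [0,[0,0,0.4],[0,0,0]],
    [0,[0,0,0.8],[0,0,0]],
    [0,[0,0,1.2],[0,0,0]],
    [0,[0,0,1.6],[0,0,0]],
    [0,[0,0,1.6],[0,0,0]]
  ]
}}

```text
clock: 9.4
eef_pos: [0.5814, 0.118, 0.0171]
ee_rot: [[-0.892, 0.453, 0.003], [0.453, 0.892, 0.001], [-0.002, 0.002, -1.0]]
force: [0.3, 0.1, 1.2]
gripper_width: 0.0002
```

Request:
{"api": "send_rows", "payload": {
  "increments": [
    [0,[0,0,0.4],[0,0,0]],
    [0,[0,0,0.8],[0,0,0]],
    [0,[0,0,1.2],[0,0,0]],
    [0,[0,0,1.6],[0,0,0]],
    [0,[0,0,1.6],[0,0,0]]
  ]
}}

```text
clock: 9.9
eef_pos: [0.5814, 0.118, 0.0154]
ee_rot: [[-0.892, 0.453, 0.003], [0.453, 0.892, 0.001], [-0.002, 0.002, -1.0]]
force: [0.2, -0.7, -0.6]
gripper_width: 0.0003
```

```bash
python3 - <<'E'
from h import *
print(tip())
c=capture("side");i0=cv2.imread("pics/side0.png").astype(int);i1=c["img"][:,:,::-1].astype(int)
g0=i0.mean(2);g1=i1.mean(2)
for col in(345,380,405): print(col,"before",g0[284:304,col].astype(int)); print("now   ",g1[284:304,col].astype(int))
for s in("corner_1","shim_3_top"): print(s,[(np.round(r["position"]),round(r["conf"],2)) for r in place_of(s,"side")[:4]])
E
```

```text
(np.int64(288), np.float64(317.5), array([319.32038285, 300.0948272 ]))
345 before [244 244 244 244 244 244 244 244 244 246 233 176 163 164 166 149 149 147
 147 146]
now    [247 247 247 247 247 249 222 201 202 204 215 189 182 182 184 163 161 162
 161 160]
380 before [245 245 245 245 245 245 245 245 246 248 231 163 150 151 151 128 130 131
 131 132]
now    [247 247 247 247 247 247 247 247 247 248 246 192 172 176 174 148 150 152
 151 152]
405 before [245 245 245 245 245 245 245 245 246 248 223 150 137 137 140  95  66  66
  68  67]
now    [247 247 247 247 247 247 247 247 247 249 242 177 160 160 163 109  78  78
  78  78]
corner_1 [(array([407., 286.]), 0.87), (array([392., 226.]), 0.66), (array([321., 286.]), 0.63)]
shim_3_top [(array([394., 235.]), 0.56)]
```

Request:
{"api": "send_rows", "payload": {
  "increments": [
    [0,[0,0,0.4],[0,0,0]],
    [0,[0,0,0.8],[0,0,0]],
    [0,[0,0,1.2],[0,0,0]],
    [0,[0,0,1.6],[0,0,0]],
    [0,[0,0,1.6],[0,0,0]]
  ]
}}

```text
clock: 10.6
eef_pos: [0.5815, 0.1181, 0.014]
ee_rot: [[-0.892, 0.453, 0.003], [0.453, 0.892, 0.001], [-0.002, 0.002, -1.0]]
force: [-0.4, -0.4, 4.8]
gripper_width: -0.0002
```

Request:
{"api": "send_rows", "payload": {
  "increments": [
    [0,[0,0,0.4],[0,0,0]],
    [0,[0,0,0.8],[0,0,0]],
    [0,[0,0,1.2],[0,0,0]],
    [0,[0,0,1.6],[0,0,0]],
    [0,[0,0,1.6],[0,0,0]]
  ]
}}

```text
clock: 11.1
eef_pos: [0.5817, 0.1181, 0.0125]
ee_rot: [[-0.892, 0.453, 0.003], [0.453, 0.892, 0.001], [-0.002, 0.002, -1.0]]
force: [-0.8, 1.1, 5.7]
gripper_width: 0.0
```

Contact at about z=0.014, then 1.5 mm of travel for just 1 N more: corner_1 seems to rock. Pressing on to confirm.

Request:
{"api": "send_rows", "payload": {
  "increments": [
    [0,[0,0,0.7],[0,0,0]],
    [0,[0,0,1.4],[0,0,0]],
    [0,[0,0,2.1],[0,0,0]],
    [0,[0,0,2.8],[0,0,0]],
    [0,[0,0,2.8],[0,0,0]]
  ]
}}

```text
clock: 11.6
eef_pos: [0.5819, 0.1183, 0.0097]
ee_rot: [[-0.892, 0.453, 0.003], [0.453, 0.892, 0.001], [-0.003, 0.003, -1.0]]
force: [-1.0, 1.9, 5.4]
gripper_width: -0.0002
```

Request:
{"api": "send_rows", "payload": {
  "increments": [
    [0,[0,0,0.4],[0,0,0]],
    [0,[0,0,0.8],[0,0,0]],
    [0,[0,0,1.2],[0,0,0]],
    [0,[0,0,1.2],[0,0,0]],
    [0,[0,0,1.2],[0,0,0]]
  ]
}}

```text
clock: 12.1
eef_pos: [0.5819, 0.1184, 0.0086]
ee_rot: [[-0.892, 0.453, 0.004], [0.453, 0.892, 0.001], [-0.003, 0.003, -1.0]]
force: [-0.2, 0.9, 5.5]
gripper_width: -0.0001
```

```bash
python3 - <<'E'
from h import *
o=get_obs();print(o["eef_pos"],o["force"])
c=capture("side");a=c["img"][190:350,280:450,::-1];print(tip())
cv2.imwrite("pics/c6.png",cv2.resize(a,None,fx=3.5,fy=3.5,interpolation=cv2.INTER_CUBIC))
E
```

```text
[0.58194513 0.11841523 0.00855859] [-0.23541785  0.87673578  5.54750367]
(np.int64(291), np.float64(318.6), array([319.03903187, 303.50346911]))
```

View pics/c6.png

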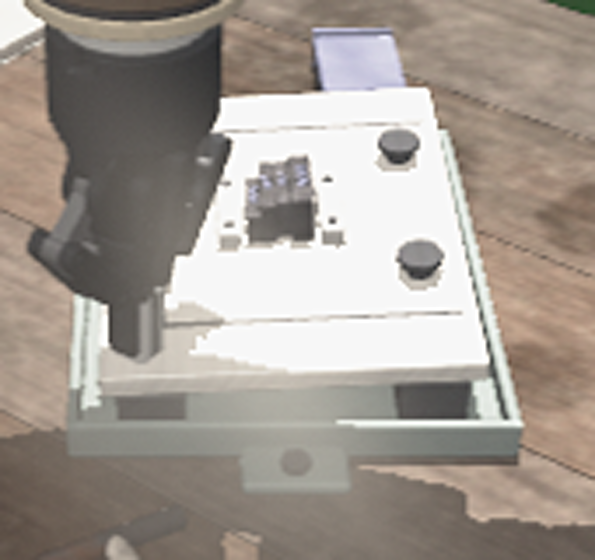

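The plate visibly tilts at corner_1 (groove now slopes, dip ~6 mm at ~5.5 N). So corner_1 rocks, and real tips are ~29 mm above the reported TCP. Raise, then go over shim_1.

Request:
{"api": "send_rows", "payload": {
  "increments": [
    [0,[0,0,-4],[0,0,0]],
    [0,[0,0,-10],[0,0,0]],
    [0,[0,0,-25],[0,0,0]],
    [0,[0,0,-40],[0,0,0]],
    [0,[0,0,-40],[0,0,0]]
  ]
}}

```text
clock: 12.7
eef_pos: [0.5835, 0.1186, 0.0514]
ee_rot: [[-0.892, 0.453, 0.007], [0.453, 0.892, 0.002], [-0.006, 0.005, -1.0]]
force: [-0.3, 0.2, 0.3]
gripper_width: -0.0001
```

```bash
python3 - <<'E'
from h import *
np.set_printoptions(precision=4,suppress=True)
o=get_obs();print(o["eef_pos"],o["force"],d(shim(1,.05),o),shim(1,.05))
c=capture("side")
print([(np.round(r["position"]),round(r["conf"],2)) for r in place_of("shim_1_top","side")])
g=cv2.cvtColor(c["img"],cv2.COLOR_RGB2GRAY);w=(g[225:245,384:404]<130).astype(np.uint8)
_,l,st,ce=cv2.connectedComponentsWithStats(w);k=1+np.argmax(st[1:,4]);print(ce[k]+[384,225],st[k,4])
E
```

```text
[0.5835 0.1186 0.0514] [-0.3419  0.1554  0.3471] [-24.5 -47.    1.3] [0.584  0.0656 0.05  ]
[(array([400., 261.]), 0.47), (array([320., 266.]), 0.46)]
[393.9189 236.8919] 37
```

Request:
{"api": "send_rows", "payload": {
  "increments": [
    [0,[-8,-15,0],[0,0,0]],
    [0,[-16,-31,0],[0,0,0]],
    [0,[-24,-47,0],[0,0,0]],
    [0,[-24,-47,5],[0,0,0]],
    [0,[-24,-47,10],[0,0,0]]
  ]
}}

```text
clock: 13.3
eef_pos: [0.5823, 0.065, 0.0389]
ee_rot: [[-0.891, 0.454, 0.005], [0.454, 0.891, 0.002], [-0.004, 0.004, -1.0]]
force: [-0.4, 0.1, 0.3]
gripper_width: -0.0002
```

```bash
python3 - <<'E'
from h import *
np.set_printoptions(precision=4,suppress=True)
o=get_obs();print(o["clock"],o["eef_pos"],o["force"],d(shim(1,.03),o))
c=capture("side");p=np.array(o["eef_pos"])+[0,0,.029];print("tip proj",proj(c,p))
a=c["img"][190:350,280:450,::-1].copy()
cv2.imwrite("pics/c7.png",cv2.resize(a,None,fx=3.5,fy=3.5,interpolation=cv2.INTER_CUBIC))
E
```

```text
13.3 [0.5823 0.065  0.0389] [-0.3558  0.0866  0.2831] [-1.2  1.3  8.9]
tip proj [323.3667 256.2539]
```

View pics/c7.png

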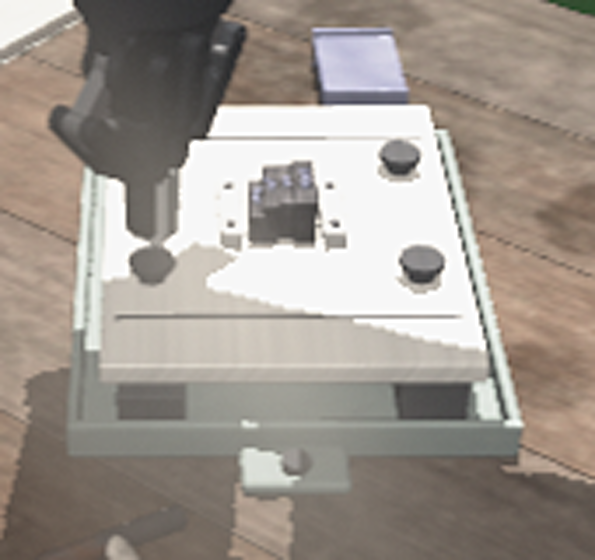

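The plate is level again; the tip at about (150,237) in the crop sits right above cap 1 at (151,263). Descending.

Request:
{"api": "send_rows", "payload": {
  "increments": [
    [0,[-1,1,3],[0,0,0]],
    [0,[-1,1,6],[0,0,0]],
    [0,[-1,1,9],[0,0,0]],
    [0,[-1,1,9.5],[0,0,0]],
    [0,[-1,1,10],[0,0,0]]
  ]
}}

```text
clock: 13.85
eef_pos: [0.5832, 0.0661, 0.0281]
ee_rot: [[-0.891, 0.453, 0.004], [0.453, 0.891, 0.001], [-0.003, 0.003, -1.0]]
force: [-0.1, -0.4, -0.4]
gripper_width: 0.0001
```

Request:
{"api": "send_rows", "payload": {
  "increments": [
    [0,[0,0,0.6],[0,0,0]],
    [0,[0,0,1.2],[0,0,0]],
    [0,[0,0,1.8],[0,0,0]],
    [0,[0,0,2.4],[0,0,0]],
    [0,[0,0,2.4],[0,0,0]]
  ]
}}

```text
clock: 14.35
eef_pos: [0.5833, 0.0661, 0.0257]
ee_rot: [[-0.891, 0.453, 0.004], [0.453, 0.891, 0.001], [-0.003, 0.003, -1.0]]
force: [0.2, -0.3, -0.1]
gripper_width: 0.0
```

Request:
{"api": "send_rows", "payload": {
  "increments": [
    [0,[0,0,0.6],[0,0,0]],
    [0,[0,0,1.2],[0,0,0]],
    [0,[0,0,1.8],[0,0,0]],
    [0,[0,0,2.4],[0,0,0]],
    [0,[0,0,2.4],[0,0,0]]
  ]
}}

```text
clock: 14.85
eef_pos: [0.5833, 0.0661, 0.0232]
ee_rot: [[-0.891, 0.453, 0.004], [0.453, 0.891, 0.002], [-0.003, 0.003, -1.0]]
force: [1.1, -0.4, 0.6]
gripper_width: -0.0002
```

Request:
{"api": "send_rows", "payload": {
  "increments": [
    [0,[0,0,0.6],[0,0,0]],
    [0,[0,0,1.2],[0,0,0]],
    [0,[0,0,1.8],[0,0,0]],
    [0,[0,0,1.8],[0,0,0]],
    [0,[0,0,1.8],[0,0,0]]
  ]
}}

```text
clock: 15.35
eef_pos: [0.5832, 0.0661, 0.0213]
ee_rot: [[-0.891, 0.453, 0.004], [0.453, 0.891, 0.001], [-0.003, 0.003, -1.0]]
force: [0.1, -0.2, -0.5]
gripper_width: -0.0
```

Request:
{"api": "send_rows", "payload": {
  "increments": [
    [0,[0,0,0.6],[0,0,0]],
    [0,[0,0,1.2],[0,0,0]],
    [0,[0,0,1.2],[0,0,0]],
    [0,[0,0,1.2],[0,0,0]],
    [0,[0,0,1.2],[0,0,0]]
  ]
}}

```text
clock: 15.85
eef_pos: [0.5832, 0.0661, 0.0201]
ee_rot: [[-0.891, 0.453, 0.004], [0.453, 0.891, 0.001], [-0.003, 0.003, -1.0]]
force: [0.8, 0.2, 0.1]
gripper_width: -0.0001
```

```bash
python3 - <<'E'
from h import *
o=get_obs();print(o["eef_pos"],o["force"])
c=capture("side");a=c["img"][225:305,285:365,::-1].copy()
cv2.imwrite("pics/c8.png",cv2.resize(a,(480,480),interpolation=cv2.INTER_NEAREST))
E
```

```text
[0.58319393 0.06610841 0.02006335] [0.84336518 0.17107313 0.11422452]
```

View pics/c8.png

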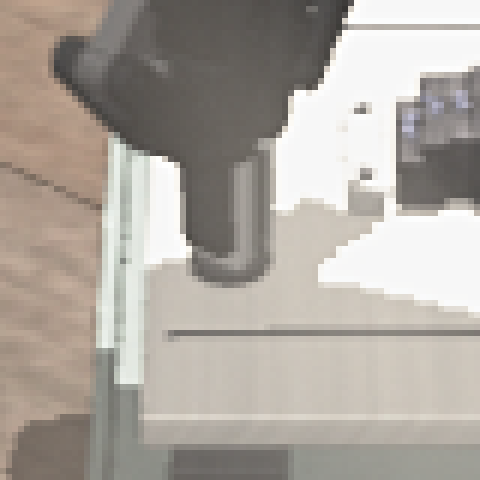

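Request:
{"api": "send_rows", "payload": {
  "increments": [
    [0,[0,0,0.5],[0,0,0]],
    [0,[0,0,1.0],[0,0,0]],
    [0,[0,0,1.5],[0,0,0]],
    [0,[0,0,1.5],[0,0,0]],
    [0,[0,0,1.5],[0,0,0]]
  ]
}}

```text
clock: 16.4
eef_pos: [0.5834, 0.0662, 0.019]
ee_rot: [[-0.891, 0.453, 0.004], [0.453, 0.891, 0.002], [-0.003, 0.003, -1.0]]
force: [-2.7, 0.5, 10.0]
gripper_width: 0.0
```

Request:
{"api": "send_rows", "payload": {
  "increments": [
    [0,[0,0,0.5],[0,0,0]],
    [0,[0,0,1.0],[0,0,0]],
    [0,[0,0,1.5],[0,0,0]],
    [0,[0,0,1.5],[0,0,0]],
    [0,[0,0,1.5],[0,0,0]]
  ]
}}

```text
clock: 16.9
eef_pos: [0.5835, 0.0662, 0.0188]
ee_rot: [[-0.891, 0.453, 0.005], [0.453, 0.891, 0.002], [-0.003, 0.004, -1.0]]
force: [-7.6, 0.1, 26.9]
gripper_width: -0.0002
```

A hard stop at z≈0.019 (tips ≈0.049, which is flat-cap height). Retracting.

Request:
{"api": "send_rows", "payload": {
  "increments": [
    [0,[0,0,-3],[0,0,0]],
    [0,[0,0,-15],[0,0,0]],
    [0,[0,0,-40],[0,0,0]],
    [0,[0,0,-80],[0,0,0]],
    [0,[0,0,-120],[0,0,0]]
  ]
}}

```text
clock: 17.4
eef_pos: [0.5824, 0.066, 0.1402]
ee_rot: [[-0.891, 0.453, 0.004], [0.453, 0.891, 0.002], [-0.003, 0.003, -1.0]]
force: [1.2, -0.6, 0.9]
gripper_width: 0.0003
```

Request:
{"api": "send_rows", "payload": {
  "increments": [
    [0,[20,40,0],[0,0,0]],
    [0,[40,80,0],[0,0,0]],
    [0,[60,120,0],[0,0,0]],
    [0,[80,155,0],[0,0,0]],
    [0,[80,155,0],[0,0,0]]
  ]
}}

```text
clock: 17.9
eef_pos: [0.5811, 0.245, 0.1412]
ee_rot: [[-0.893, 0.45, 0.005], [0.45, 0.893, 0.003], [-0.003, 0.005, -1.0]]
force: [1.0, -0.3, -0.1]
gripper_width: 0.0003
```

```bash
python3 - <<'E'
from h import *
o=get_obs();print(o["clock"],o["eef_pos"],o["force"])
a=capture("side")["img"][190:350,280:450,::-1];b=capture("top")["img"][190:350,230:400,::-1]
cv2.imwrite("pics/c9.png",cv2.resize(np.hstack([a,b]),None,fx=2.3,fy=2.3,interpolation=cv2.INTER_CUBIC))
E
```

```text
17.9 [0.58109091 0.24503434 0.14119568] [ 1.0330337  -0.30856799 -0.05674513]
```

View pics/c9.png

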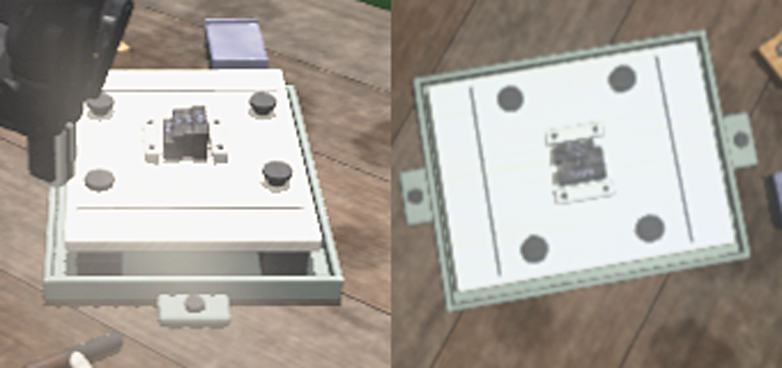

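Cap 1 at (99,179) now lies flat with no stem showing. The other three are still up, and the plate and bed look unchanged. Handing in.

```bash
python3 -c "
from rig import *
print(job_done())"
```

```text
the job is handed in; nothing more can be done
None
```

The rocking corner is corner_1 (far left). I pressed its shim plug flat, backed the arm away and handed the job in at about 18 s on the robot's clock. I got no verdict back.

- **Corner test:** corner_1 dipped about 6 mm at a steady 5 to 6 N, and the plate visibly tilted. It came level again when I let go. I pressed no other corner, since this one was clear.
- **Shim plug:** shim_1 slid down, then stopped hard at about flat height. I pressed on it with up to about 27 N.
- **Last pictures:** cap 1 lies flat on the plate and the other three caps are still up. The plate looks level and in place in the bed, and the gripper is clear of everything.

**Checks that disagreed:**
- **Fingertip height:** the real fingertips sit about 29 mm above the reported TCP. I found this from the side camera and from where contact happened, and allowed for it.
- **Shim force:** the expected force of about 2 N did not show in the readings while the plug was sliding. I rely on the hard stop and the pictures for it being flat.

I viewed 12 pictures, two over the budget of 10.

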